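# Index a dividing head four clicks on to the next stone seat

### The arm

A 6-joint arm with a two-finger parallel gripper is mounted at the origin on a cart in front of the work surface, level with it; the furniture and walls round the work are solid. World frame = base frame: x ahead of the robot, y to its left, z up, the work surface at z = 0. Lengths are in m, angles in degrees, forces in N, time in s.
With the tool pointing down it reaches from about 0.325 to 0.85 m from the base axis. Payload 15.5 kg.
Tool frame: the origin (TCP) lies midway between the tips of the shut fingers; the grasp point (between the pads) lies 19 mm behind it; z points along the fingers, y is the line along which they close (so a half turn about z gives the same grasp; the last joint's range is limited). The gripper opens to 91 mm and grips with 3 to 60 N. Pads are 32 mm wide; open, the fingers measure 118 mm over their backs; the gripper's body (76 mm by 178 mm) begins 60 mm behind the grasp point.
Start: joints at [69.528, 28.281, 77.091, -0, 74.628, -5.472], TCP at [0.162, 0.604, 0.214] pointing down, gripper open.
Joint ranges: [-166.48, 166.48], [-47.26, 123.95], [12.59, 153.08], [-70.14, 250.14], [6.76, 159.57], [-176.63, 176.63]. Speed limits (degrees/s): [108.29, 108.29, 147.25, 172.46, 172.46, 172.46].

### API

Orientations are given as a 3x3 rotation matrix whose columns are the frame's x, y, z axes.
In Python, from bench import ctrl gives the robot as it stands. The module is installed in compiled form; this text tells all that it offers. Calls block until the motion is done:
- ctrl.goto(position, orientation): joint-space move of the TCP to a pose.
- ctrl.move_l(position, vel=0.15, ori=None, contact_N=None): straight line of the TCP; ori=None keeps the orientation; vel is the mean speed in m/s. With contact_N (N) it stops when the force on the tool has changed by that much, and returns True; else False.
- ctrl.movej(angles): joint-space move.
- ctrl.command_gripper(opening): opening from 0.0 (shut) to 1.0 (fully open); the grip force is fixed at half the most; returns when the fingers have stopped.
- ctrl.sleep(seconds).
- ctrl.ik(position, orientation): joint angles nearest the present ones, or None.
- ctrl.read_camera(name): name is "side" or "top" or "wrist"; returns the picture (480x640x3 uint8, blue, green, red); there is no depth.
- ctrl.camera_params(name): a dict with "fx", "fy", "cx", "cy" (pixels), "pose" (4x4, takes a point from camera to world coordinates); the wrist camera has in their place "T_tool_cam" (4x4, takes a point from camera to tool coordinates, whose origin is the TCP and whose axes are the flange's). Camera axes: x right, y up, looking along -z (the intrinsics and any distortion apply to the point x, -y, -z); pixel columns grow to the right and rows downward; lengths in m; the calibration is good to about 2 mm. The wrist camera is an equidistant fisheye: a pixel r from the principal point sees the ray r / f radians off the axis. A picture is of the moment at which its call begins: read the wrist's pose just before it. camera_params takes no time and is no camera call.
A pose or a line that the arm cannot do raises ctrl.MotionError and nothing moves.
- ctrl.sign_off(): hands the job in; it is judged then, once.
Readings, each from a call of its own:
- ctrl.current_t(): time.
- ctrl.current_q(): joint angles.
- ctrl.current_dq(): joint speeds.
- ctrl.current_effort(): joint torques, N m.
- ctrl.current_tool_pos(): TCP position.
- ctrl.current_eef_rot(): TCP orientation.
- ctrl.current_contact_force(): force on the tool from outside, world axes, zero at the start.
- ctrl.current_wrist_torque(): the same for the moment, N m.
- ctrl.current_grip_width(): opening from 0.0 (shut) to 1.0 (fully open).
- ctrl.current_grasp_force(): force on a finger pad.
Only numpy, scipy, OpenCV 4.12 (cv2) and the standard library are available. Lean on these libraries where they do the work, as an engineer would, in place of code of your own. Each camera call takes 0.05 s, during which the arm holds its last target. There are 200 camera calls.

### The job

The dividing head on the jeweller's bench carries a ring band with stone seats on a round click-stop dial. Bring the next seat round: put a fingertip against the upright stud near the dial's rim and gently push the dial clockwise (seen from above) exactly four clicks on from where it rests, never past the fourth, then take the hand away and leave the dial settled in that stop. Only push: do not grip the stud, shift or lift the head, or disturb the things lying round it.

Things in the scene. Friction and masses are not known exactly. Their poses are not given: they have to be found in the camera images.
- index_head: dividing head: dark steel foot plate 108 x 108 x 8 mm with a round grey housing 100 mm in diameter on it, a spring-plunger barrel sticking out of the housing towards the head's own -x; loose on the bench, about 3 kg, it stays put under a gentle push (slides above about 20 N). Origin at the centre of the underside, z up; the dial's axis is its z axis. The housing's top is 36 mm above the origin
- dial_center (a point): centre of the dial's top face, on the dial's vertical axis, 46 mm above the bench. The dial is an aluminium disc 98 mm in diameter, 10 mm thick, with 24 dark ticks round the edge of its top (longer ones every fourth, 60 degrees apart). A hub 30 mm in diameter rises 7 mm from its middle, and on that a mandrel 19 mm in diameter carrying the brass ring band; its top is 30 mm above the dial's face
- finger_stud (a point): centre of the top end of the finger stud: the one upright round steel pin near the dial's rim, 12 mm in diameter, its axis 40 mm from the dial's axis, rising 25 mm above the dial's top face (71 mm above the bench). It turns with the dial
- dial (a joint): angle of the dial in rad, growing clockwise as seen from above. Click stops every 15 degrees (0.2618 rad, at whole multiples of it, to about 0.02); at the start it rests in one of the stops between 0 and 1.571. Four clicks are 60 degrees (1.047 rad). Between two stops a spring holds it back, up to about 5 N at the stud, then past the half way it snaps ahead by itself into the next stop; it works alike both ways. End stops at -2.2 and 3.2
- flux_tin: bystander, loose: green round lidded tin 73 x 70 x 28 mm, origin at the centre of its underside
- clear_cup: bystander, loose: clear square cup 37 x 37 x 50 mm, origin at the centre of its underside
- loupe: bystander, loose: folding loupe 26 x 64 x 15 mm, origin at the centre of its underside
- pliers_yellow: bystander, loose: pliers with yellow grips 129 x 56 x 10 mm, lying, origin at the centre of their underside

How it is judged (in metres and radians):
On the way:
1. the fingers are pushing the dial, more than one and less than four clicks on from its start (contact force between the fingers and dial above 0.3 N and distance of finger_stud from where it was at the start of the episode between 0.0155 and 0.0368 m).
At the end, for the whole second after the job is handed in: The dial rests in the fourth stop clockwise from where it began (within a third of a click: the stud's straight-line distance from its start is 40 mm, give or take 3.2 mm), not moving, with the head within 10 mm of where it stood and level (distance of finger_stud from where it was at the start of the episode between 0.0368 and 0.0432 m and value of joint dial above 0.916 rad and velocity of joint dial between -0.1 and 0.1 rad/s and distance of index_head from where it was at the start of the episode below 0.01 m and angle between index_head's own z axis and vertical below 0.05 rad); the robot touches nothing.
It fails at once if the dial was turned past the fourth click (distance of finger_stud from where it was at the start of the episode above 0.0466 m).
It fails at once if the dial was gripped or pushed roughly: more than 20 N between fingers and dial (contact force between the fingers and dial above 20 N).
It fails at once if the dividing head was shifted more than 10 mm or lifted (distance of index_head from where it was at the start of the episode above 0.01 m or height (world z) of index_head above 0.006 m).
It fails at once if a bystander was moved more than 15 mm or lifted (distance of any of flux_tin, clear_cup, loupe, pliers_yellow from where it was at the start of the episode above 0.015 m).
It also fails if it takes over 45 s, if anything falls off the work surface, if the arm or the gripper's body presses on something with over 40 N, if the wrist force passes 120 N, or if a joint passes its speed limit or range.

## Working session

There is one attempt and no reset: what is moved stays moved. The work goes in short steps, each a Python script; the robot and the scene stay as the last script left them, time stands still between calls to the robot, and variables do not carry over. Pictures are saved under pics/ and viewed, at most 10 in all, crops included, and the job is handed in when it is done.

```bash
mkdir -p pics
python3 - <<'E'
from bench import ctrl
import cv2,numpy as np
for n in("top","side"):
    cv2.imwrite(f"pics/{n}0.png",ctrl.read_camera(n)); p=ctrl.camera_params(n); print(n,{k:(np.round(v,4).tolist() if k=="pose" else v) for k,v in p.items()})
print(ctrl.current_t(), ctrl.current_eef_rot())
E
```

```text
top {'fx': 466.80144431389806, 'fy': 466.80144431389806, 'cx': 326.6233029979159, 'cy': 237.94557367441553, 'pose': [[0.0039, 0.9856, -0.1691, 0.3898], [-0.9999, 0.0013, -0.0161, -0.1639], [-0.0156, 0.1691, 0.9855, 0.9092], [0.0, 0.0, 0.0, 1.0]]}
side {'fx': 597.1236476998174, 'fy': 597.1236476998174, 'cx': 310.96180647773235, 'cy': 242.01070458400386, 'pose': [[-0.9499, 0.1958, -0.2438, 0.3245], [-0.3127, -0.6014, 0.7352, 0.4619], [-0.0027, 0.7746, 0.6325, 0.626], [0.0, 0.0, 0.0, 1.0]]}
0.1 [[-9.65927107e-01  2.58813936e-01 -4.13519071e-04]
 [ 2.58814233e-01  9.65926566e-01 -1.03043411e-03]
 [ 1.32738347e-04 -1.10234886e-03 -9.99999384e-01]]
```

View pics/top0.png

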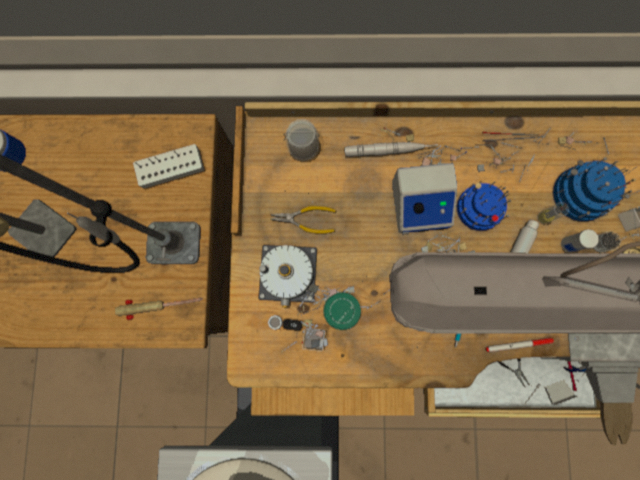

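View pics/side0.png

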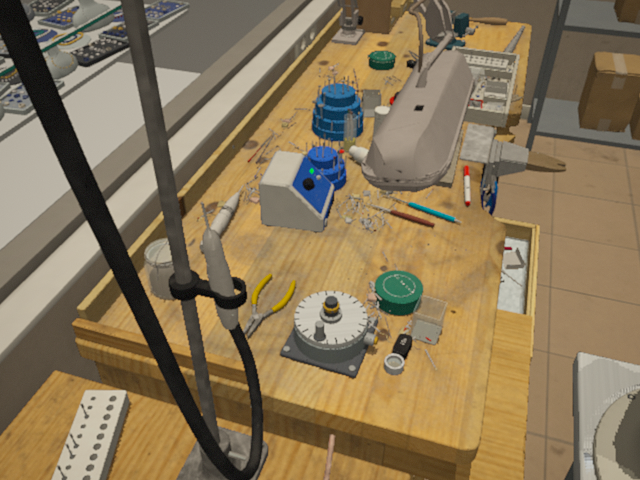

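The top view shows the head at about (288,272), with the stud probably at its left (~265,268). The side view shows the stud at about (320,328). I'll enlarge both.

Run:
```python
import cv2,numpy as np
a=cv2.imread("pics/top0.png")[230:350,240:370]; b=cv2.imread("pics/side0.png")[280:380,270:400]
f=lambda i:cv2.resize(i,None,fx=6,fy=6,interpolation=cv2.INTER_CUBIC)
cv2.imwrite("pics/ca.png",cv2.resize(a,(650,600),interpolation=cv2.INTER_CUBIC)); cv2.imwrite("pics/cb.png",f(b))
```

```text
(no output)
```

View pics/ca.png

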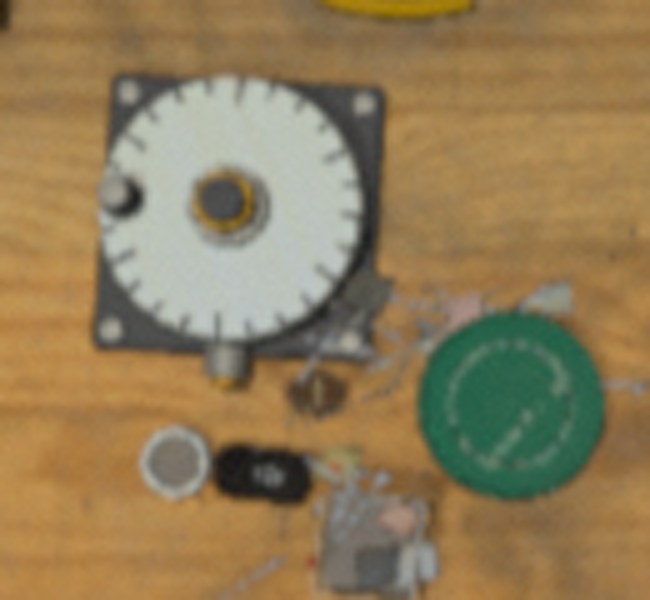

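View pics/cb.png

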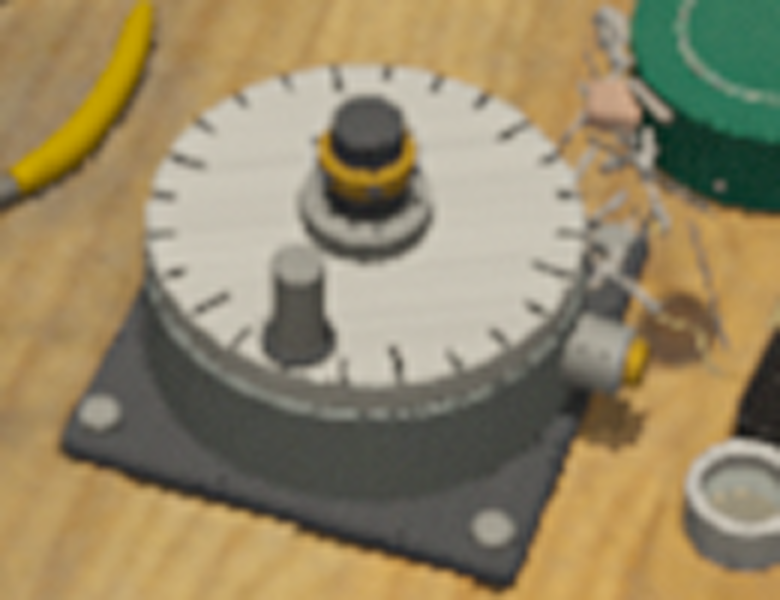

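Top crop: dial centre ≈ full-image (286.4,271.4), stud top (263.6,268.0), mandrel top (284.4,269.8). Side: stud top (319.8,323.7), mandrel top (331.8,300.3).

```bash
cat > h.py <<'E'
from bench import ctrl
import numpy as np
def pz(n,u,v,z):
    p=ctrl.camera_params(n);T=np.array(p["pose"])
    d=T[:3,:3]@np.array([(u-p["cx"])/p["fx"],-(v-p["cy"])/p["fy"],-1]);o=T[:3,3]
    return o+d*(z-o[2])/d[2]
E
python3 - <<'E'
from h import *
for n,u,v,z,l in [("top",286.4,271.4,.046,"dial"),("top",284.4,269.8,.076,"mandrel"),("top",263.6,268,.071,"stud"),("side",319.8,323.7,.071,"stud"),("side",331.8,300.3,.076,"mandrel"),
 ("top",257,246,.008,"foot corner"),("top",240+342/5,230+290/5,.0,"?"),("top",240+175/5,230+460/5,.012,"loupe"),("top",240+265/5,230+475/5,.012,"loupe2"),("top",240+320/5,230+490/5,.05,"cupTL"),("top",270,218,.01,"pliers tip"),("top",335,232,.01,"pliers near"),("top",236,170,.03,"rail"),("top",236,235,.03,"railend"),("top",165,240,.1,"stand"),("top",100,208,.2,"stand clamp?"),("top",322,311,.028,"tin left")]:
    print(l,n,pz(n,u,v,z).round(4))
E
```

```text
dial top [ 0.4748 -0.0754  0.046 ]
mandrel top [ 0.4747 -0.0748  0.076 ]
stud top [ 0.4784 -0.0366  0.071 ]
stud side [ 0.477  -0.0323  0.071 ]
mandrel side [ 0.4733 -0.0719  0.076 ]
foot corner top [ 0.5282 -0.0129  0.008 ]
? top [ 0.4471 -0.1141  0.    ]
loupe top [ 0.382 -0.052  0.012]
loupe2 top [ 0.3765 -0.0863  0.012 ]
cupTL top [ 0.3718 -0.1096  0.05  ]
pliers tip top [ 0.5839 -0.0373  0.01  ]
pliers near top [ 0.5559 -0.1656  0.01  ]
rail top [0.676  0.0292 0.03  ]
railend top [0.5461 0.0244 0.03  ]
stand top [0.5246 0.135  0.1   ]
stand clamp? top [0.5587 0.204  0.2   ]
tin left top [ 0.4027 -0.1414  0.028 ]
```

```bash
cat >> h.py <<'E'
C=np.array([.474,-.0735])
def pose(phi,gap,z=.057,r=.042,s=1):
    # finger centre behind stud at polar angle phi(deg) by contact offset 19.5mm + gap; tool y = s*tangent
    a=np.radians(phi);t=np.array([np.sin(a),-np.cos(a)]);p=C+r*np.array([np.cos(a),np.sin(a)])-t*(.0195+gap)
    y=s*t;R=np.array([[-y[1],y[0],0],[y[0],y[1],0],[0,0,-1]])
    return [*p,z],R
E
python3 - <<'E'
from h import *
def tri(a,b):
    A=[];B=[]
    for n,(u,v) in (("top",a),("side",b)):
        p=ctrl.camera_params(n);o=np.array(p["pose"])[:3,3];d=pz(n,u,v,0)-o;d/=np.linalg.norm(d)
        P=np.eye(3)-np.outer(d,d);A.append(P);B.append(P@o)
    return np.linalg.solve(sum(A),sum(B))
print("clamp",tri((100,208),(185,287)),"handpiece end",tri((133,262),(255,400)))
for s in(1,-1):
  for ph in(84.6,54,24.6):
    for z in (.057,.22):
      q=ctrl.ik(*pose(ph,.01,z,s=s)); print(s,ph,z,None if q is None else np.round(q,1))
a=np.radians(75)
R=ctrl.current_eef_rot()
for r in(.34,.38):print(r,np.round(ctrl.ik([r*np.cos(a),r*np.sin(a),.3],R),1))
E
```

```text
clamp [0.53597588 0.15715685 0.28895299] handpiece end [0.47842586 0.16084741 0.1650933 ]
1 84.6 0.057 [-11.3  28.8 111.   -0.   40.2  -5.9]
1 84.6 0.22 [-11.3  13.8 100.2  -0.   66.1  -5.9]
1 54 0.057 [ -9.9  30.1 107.5  -0.   42.4  26.1]
1 54 0.22 [-9.9 15.9 97.  -0.  67.1 26.1]
1 24.6 0.057 [-10.2  31.4 104.   -0.   44.6  55.2]
1 24.6 0.22 [-10.2  17.9  93.8  -0.   68.3  55.2]
-1 84.6 0.057 [-11.3  28.8 111.   -0.   40.2 174.1]
-1 84.6 0.22 [-11.3  13.8 100.2  -0.   66.1 174.1]
-1 54 0.057 [  -9.9   30.1  107.5   -0.    42.4 -153.9]
-1 54 0.22 [  -9.9   15.9   97.    -0.    67.1 -153.9]
-1 24.6 0.057 [ -10.2   31.4  104.    -0.    44.6 -124.8]
-1 24.6 0.22 [ -10.2   17.9   93.8   -0.    68.3 -124.8]
0.34 [ 64.9  -1.3 104.2  -0.   77.2 -10.1]
0.38 [ 66.    2.6 100.2  -0.   77.3  -9. ]
```

Run:
```python
from h import *
ctrl.command_gripper(0.0)
ctrl.movej([64.9,-1.3,104.2,0,77.2,80])
ctrl.movej([-11.3,-1.3,104.2,0,77.2,80])
ctrl.goto(*pose(84.6,.010,.20))
ctrl.move_l(pose(84.6,.010,.10)[0],vel=.1)
print(ctrl.current_t(),ctrl.current_tool_pos(),ctrl.current_contact_force(),ctrl.current_grip_width())
import cv2
cv2.imwrite("pics/w1.png",ctrl.read_camera("wrist"))
b=ctrl.read_camera("side")[220:380,230:430];cv2.imwrite("pics/s1.png",cv2.resize(b,(750,600)))
```

```text
7.3083 [ 0.44890381 -0.02895686  0.10044077] [-0.11902379  0.54050569  0.29806308] 0.0033705689025948856
```

View pics/w1.png

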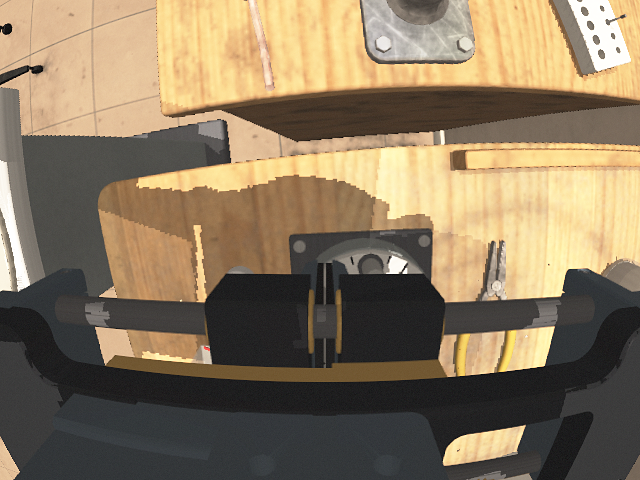

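View pics/s1.png

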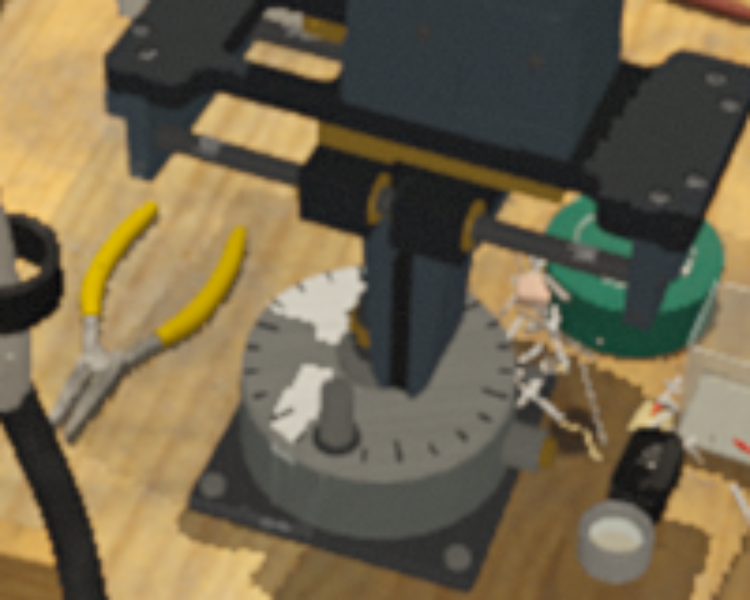

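The wrist picture shows the fingers shut over the dial, with the hub at about (372,263). The side crop shows the tapered tips just behind the stud (335,385) and clear of everything. I'll descend and feel for the stud.

Run:
```python
from h import *
print(ctrl.move_l(pose(84.6,.010)[0],vel=.05,contact_N=3), ctrl.current_tool_pos())
ctrl.sleep(.3);f0=ctrl.current_contact_force();print(f0)
c=ctrl.move_l(pose(84.6,-.010)[0],vel=.012,contact_N=1.5)
p=ctrl.current_tool_pos();print(c,p,ctrl.current_contact_force()-f0)
a=np.radians(84.6);t=np.array([np.sin(a),-np.cos(a)])
print("gap",(p[:2]-np.array(pose(84.6,0)[0][:2]))@t,ctrl.current_t())
```

```text
False [ 0.44872275 -0.02894675  0.05715963]
[-1.01120704  0.41291386 -0.48161049]
True [ 0.46221893 -0.03017175  0.05672502] [-0.25680275 -1.39210574  0.46200375]
gap 0.0036936617985863724 9.8333
```

Run:
```python
from h import *
ctrl.sleep(.4)
for g in np.arange(.0035,.0101,.001):
    ctrl.move_l(pose(84.6,g)[0],vel=.012); ctrl.sleep(.15)
    F=np.mean([ctrl.current_contact_force() for _ in range(5)],0)
    print(round(g,4),ctrl.current_tool_pos().round(4) if hasattr(ctrl.current_tool_pos(),'round') else ctrl.current_tool_pos(),F.round(2))
    if F[0]<-3.5: break
print(ctrl.current_t())
```

```text
0.0035 [ 0.4551 -0.0295  0.057 ] [ 0.09 -0.02  0.27]
0.0045 [ 0.4541 -0.0294  0.057 ] [-0.02 -0.71  0.53]
0.0055 [ 0.4531 -0.0294  0.057 ] [ 0.06 -0.28 -0.75]
0.0065 [ 0.4521 -0.0293  0.057 ] [0.47 0.36 0.06]
0.0075 [ 0.4511 -0.0291  0.057 ] [ 0.09 -0.8  -0.76]
0.0085 [ 0.4501 -0.0291  0.057 ] [ 0.56 -0.36  0.27]
0.0095 [ 0.4491 -0.029   0.057 ] [-0.52  0.18 -0.57]
13.5333
```

My gap sign was inverted, so those steps only backed away. Force noise is about 0.5 N. Stepping forward now, with averaging.

```bash
cat >> h.py <<'E'
def F(n=8):
    v=[]
    for _ in range(n): v.append(ctrl.current_contact_force());ctrl.sleep(.02)
    return np.mean(v,0)
E
python3 - <<'E'
from h import *
f0=F(12);a=np.radians(84.6);t=np.array([np.sin(a),-np.cos(a),0])
ctrl.move_l(pose(84.6,-.001)[0],vel=.03)
for g in np.arange(-.002,-.0131,-.001):
    ctrl.move_l(pose(84.6,g)[0],vel=.015)
    f=-(F()-f0)@t
    print(round(g,4),np.round(f,2),end="; ")
    if f>2.0: break
print(ctrl.current_t())
E
```

```text
-0.002 0.09; -0.003 0.1; -0.004 1.22; -0.005 5.32; 15.7667
```

Contact is at a gap of about −3.8 mm. Now pushing along the arc and watching the clicks.

Run:
```python
from h import *
f0=np.array([-.05,-.1,-.1])
for d in np.arange(2.,46.1,2.):
    ph=84.6-d;p,R=pose(ph,-.0038);ctrl.move_l(p,vel=.012,ori=R)
    a=np.radians(ph);f=-(F(5)-f0)@[np.sin(a),-np.cos(a),0]
    print(d,np.round(f,1),end="; ")
    if f>11: print("STOP");break
print(ctrl.current_t())
```

```text
2.0 5.4; 4.0 0.8; 6.0 -0.4; 8.0 0.4; 10.0 0.2; 12.0 -0.1; 14.0 1.3; 16.0 3.0; 18.0 1.3; 20.0 0.2; 22.0 -0.2; 24.0 -0.0; 26.0 0.1; 28.0 0.3; 30.0 2.6; 32.0 2.1; 34.0 0.5; 36.0 -0.2; 38.0 0.2; 40.0 -0.1; 42.0 -0.0; 44.0 1.3; 46.0 5.6; 24.1667
```

Clear clicks at about 15, 30 and 45°. Now the last half-click: push to 54°, back off and look.

Run:
```python
from h import *
import cv2
f0=np.array([-.05,-.1,-.1])
for d in (48,50,52,54):
    ph=84.6-d;p,R=pose(ph,-.0038);ctrl.move_l(p,vel=.012,ori=R)
    a=np.radians(ph);print(d,np.round(-(F(5)-f0)@[np.sin(a),-np.cos(a),0],1),end="; ")
ctrl.sleep(.3)
ctrl.move_l(pose(84.6-54,.006)[0],vel=.04)
ctrl.move_l(pose(84.6-54,.006,.2)[0],vel=.1)
ctrl.movej([-30,-1.3,104.2,0,77.2,60])
print(ctrl.current_t())
a=ctrl.read_camera("top")[230:350,240:370];cv2.imwrite("pics/t2.png",cv2.resize(a,(650,600),interpolation=cv2.INTER_CUBIC))
```

```text
48 1.9; 50 0.3; 52 0.2; 54 0.4; 28.7917
```

View pics/t2.png

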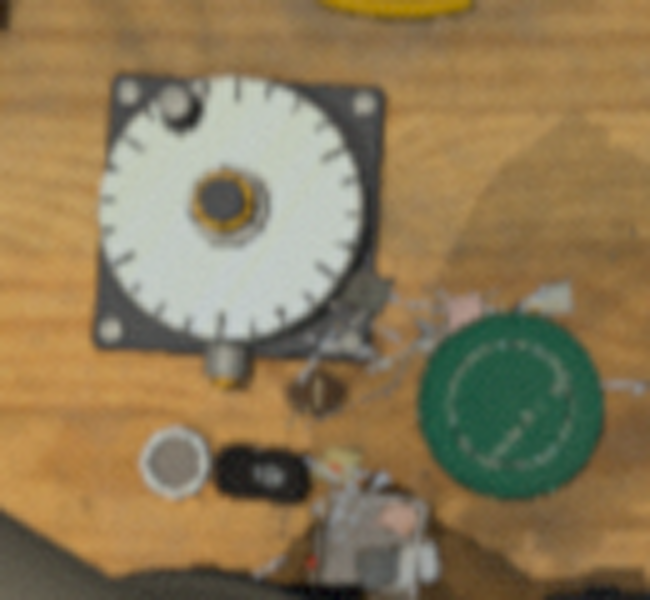

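Stud top now at crop (176,102), which is full-image (275.2,250.4). The head and bystanders have not moved. Checking the distance.

Run:
```python
from h import *
s0=pz("top",263.6,268,.071);s=pz("top",275.2,250.4,.071);m=pz("top",284.4,269.8,.076)
g=lambda v:np.degrees(np.arctan2(v[1]-m[1],v[0]-m[0]))
print(np.linalg.norm(s-s0),g(s0)-g(s))
```

```text
0.03799373093213724 57.87234495332386
```

```bash
python3 -c "
from bench import ctrl
print(ctrl.current_contact_force());print(ctrl.sign_off())"
```

```text
[0.61048702 0.08165923 0.00943148]
the job is handed in; nothing more can be done
None
```

I pushed the dial four clicks clockwise and it appears settled in the fourth stop: the camera showed about 58° of turn and 38 mm of stud travel, against 60° and 40 mm expected. The hand is clear, the head and bystanders look unmoved, and the job is handed in; no verdict came back.

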